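# Hang the sowing guide on the stand's two pins

### The arm

A 6-joint arm with a two-finger parallel gripper is mounted at the origin on a cart in front of the work surface, level with it; the furniture and walls round the work are solid. World frame = base frame: x ahead of the robot, y to its left, z up, the work surface at z = 0. Lengths are in mm, angles in degrees, forces in N, time in s.
With the tool pointing down it reaches from about 350 to 850 mm from the base axis. Payload 8.1 kg.
Tool frame: the origin (TCP) lies between the finger pads; the fingertips stand 25 mm ahead of it and the grasp point (between the pads) lies 6 mm ahead of it (r.tcp_to_tips is the distance from the TCP to the fingertips, in mm); z points along the fingers, y is the line along which they close (so a half turn about z gives the same grasp; the last joint's range is limited). The gripper opens to 85 mm and grips with 20 to 120 N. Pads are 22 mm wide; open, the fingers measure 114 mm over their backs; the gripper's body (76 mm by 85 mm) begins 54 mm behind the grasp point. The pads swing forward as they close: fully open they stand 13 mm farther back than shut.
Start: joints at [69.821, 7.471, 85.268, -0, 87.261, -4.893], TCP at [158.166, 578.782, 256.292] pointing down, gripper open.
Joint ranges: [-169.43, 169.43], [-51.17, 129.36], [1.28, 143.12], [-76.62, 256.62], [0, 156.53], [-152.29, 152.29]. Speed limits (degrees/s): [136.94, 136.94, 159.86, 180, 180, 180].

### API

Orientations are given as [roll, pitch, yaw] about the fixed x, y, z axes, in that order (R = Rz(yaw) Ry(pitch) Rx(roll)).
In Python, from bench import r gives the robot as it stands.
- The arm moves only by the tool apply_moves, never from a script. Its arguments are lists of equal length, an entry for each row: "angular": the turn, a rotation vector about the world's x, y, z in units of 8 degrees (1.0 is 8 degrees), a list of three; "travel": the shift along the world's x, y, z in units of 40 mm (1.0 is 40 mm), a list of three; "jaw": the opening, from 0 (shut) to 1 (fully open). A call has 1 to 20 rows; each row shifts and turns the commanded pose from where the row before left it; what a row does not reach is not made up. A row lasts 1/8 s, in which the tool goes at most 62.5 mm and 10.7 degrees, less where a joint would pass 70% of its speed; a pose out of reach is approached as far as the arm can. A call is refused whole if a number of a shift passes 1 or a number of a turn 1, either way. A call with a gripper value outside its range is refused whole. The fingers move at their own pace and stop on an object; "force" is the grip in N (left out, the last holds). Time passes only in rows, so rows that do not move let the fingers close. It gives the time, the measured TCP pose, the force, the opening and the grip force at its end, in the units of the state.
- r.sense(): the state, without advancing time (a new reading comes with each control period).
- r.snapshot(name): name is "scene" or "side" or "wrist"; returns a dict with "color" (384x512x3 uint8, red, green, blue), "fx", "fy", "cx", "cy" (pixels), "R" (3x3) and "t" (3): a world point X has camera coordinates R X + t; the wrist camera has in their place "mount" (4x4, takes a point from camera to tool coordinates, whose origin is the TCP and whose axes are the flange's). Camera axes: x right, y down, z forward; pixel columns grow to the right and rows downward; lengths in mm; the calibration is good to about 2 mm. A picture is of the moment at which its call begins: read the wrist's pose just before it. There is no depth.
- r.hand_in(): hands the job in; it is judged then, once.
The state is a dict: "time": time; "joint_pos": joint angles; "qd": joint speeds; "joint_efforts": joint torques, N m; "tool_pos": TCP position; "tcp_rot": TCP orientation; "ft_force": force on the tool from outside, world axes, zero at the start; "wrist_torque": the same for the moment, N m; "finger_gap": finger opening in mm; "grip_force": force on a finger pad.
Only numpy, scipy, OpenCV 4.12 (cv2) and the standard library are available. Lean on these libraries where they do the work, as an engineer would, in place of code of your own. Each camera call takes 0.05 s, during which the arm holds its last target. There are 200 camera calls.

### The job

Two aluminium sowing guide plates lie on the bench. Take the one whose two big holes are spaced like the two pins of the sowing stand, hang it over the seed dish with both pins through its holes so that it lies flat on both rails, and let go. Leave the other plate where it lies.

Things in the scene. Friction and masses are not known exactly. Their poses are not given: they have to be found in the camera images.
- sow_stand: fixed stand: grey slab 120 (x) x 210 (y) x 10 mm; at y = -80 and +80 two white rails 116 x 40 mm, tops 34 mm above the bench; a seed dish between, lower. Mid-rail, at (0, -80) and (0, +80), stand steel pins 10 mm thick, 36 mm high above the rail (tip 70 above the bench), the last 10 mm tapering to 3 mm. Origin: centre of the slab's underside; z up, y from pin to pin
- guide_long: longer aluminium plate 110 (x) x 200 (y) x 6 mm on 8 mm feet, 0.18-0.35 kg; 26 mm holes at (0, -80), (0, +80), 160 mm apart like the pins; serves either way. Grey upright grip on its middle, 14 mm thick (x), 60 long (y), from z = 14 to 54. Origin: middle, at the feet's underside; z up, y from hole to hole. On the rails its origin is 34 mm above the stand's. Starts flat, left or right of the stand
- guide_short: shorter aluminium plate for another stand, not to be moved: 110 (x) x 150 (y) x 6 mm on 8 mm feet, 26 mm holes 110 mm apart at (0, -55), (0, +55), same grey grip. Origin and axes as on the longer one. Lies flat on the bench on the other side of the stand

How it is judged:
By the outcome, as a careful person would: the job done as asked, in the order asked, and still so for the second after the job is handed in, with the robot touching nothing.
It also fails if it takes over 34 s, if anything falls off the work surface, if the arm or the gripper's body presses on something with over 40 N, if the wrist force passes 120 N, or if a joint passes its speed limit or range.

## Working session

There is one attempt and no reset: what is moved stays moved. The work goes in short steps, Python scripts to look and compute and a tool call to move; the robot and the scene stay as the last step left them, time stands still between calls to the robot, and variables do not carry over. Pictures are saved under pics/ and viewed, at most 10 in all, crops included, and the job is handed in when it is done.

Besides the shell and the picture viewer there is one more tool, called after "Emit:" in YAML: its name, and indented under it one key for each argument. apply_moves: Moves the arm, as the interface text tells. Its arguments: {"type":"object","properties":{"angular":{"type":"array"},"travel":{"type":"array"},"jaw":{"type":"array"},"force":{"type":"number"}},"required":["angular","travel","jaw"]}

```bash
mkdir -p pics
python3 - <<'E'
from bench import r
import cv2,numpy as np,pickle
s=r.sense();print(s['tool_pos'],s['tcp_rot'],s['time'])
D={}
for n in("scene","side","wrist"):
    d=r.snapshot(n);D[n]=d;cv2.imwrite(f"pics/{n}0.png",d["color"][:,:,::-1])
    print(n,d["fx"],d["cx"],d["cy"],d.get("mount"))
    if "R" in d: print(-np.array(d["R"]).T@np.array(d["t"]),np.array(d["R"])[2])
pickle.dump(D,open("d0.pkl","wb"))
a=np.hstack([D["scene"]["color"],D["side"]["color"]])
cv2.imwrite("pics/both.png",cv2.resize(a,(800,300),interpolation=cv2.INTER_AREA)[:,:,::-1])
E
```

```text
[158.00293648 578.31024311 255.24233089] [-1.79895257e+02 -8.70386304e-03  1.64711862e+02] 0.0
scene 466.4705640397505 256.126156344816 191.07402658053948 None
[-359.82550826 -930.26862806  656.25271773] [ 0.61982655  0.66062648 -0.42354186]
side 362.75888057715053 258.6033298811469 198.31532629658554 None
[ 430.97868709 -666.2168753   632.84188977] [ 0.11606039  0.74033391 -0.66214476]
wrist 315.72416693272515 250.9577667960802 190.19677324919098 [[-1.25450758e-03 -9.56501360e-01 -2.91725171e-01  7.38104385e+01]
 [ 9.99999056e-01 -1.36366519e-03  1.70849890e-04  1.11338050e+00]
 [-5.61233614e-04 -2.91724681e-01  9.56502167e-01 -1.19003545e+02]
 [ 0.00000000e+00  0.00000000e+00  0.00000000e+00  1.00000000e+00]]
```

View pics/scene0.png

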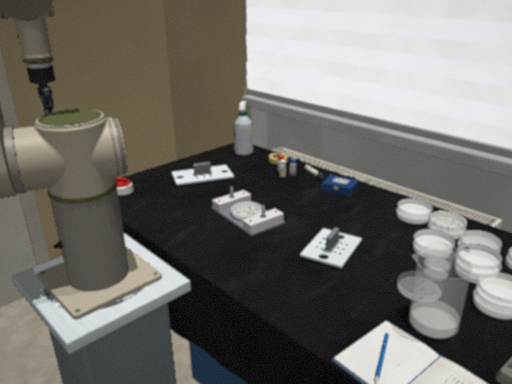

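View pics/side0.png

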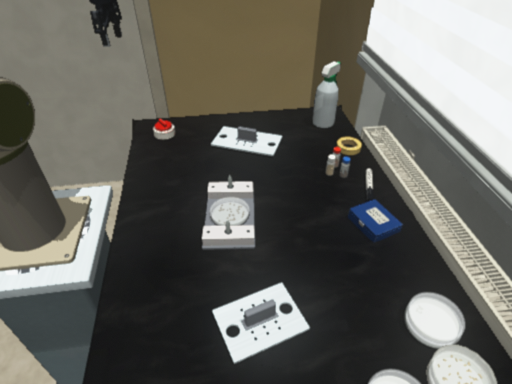

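The scene and side views both show the stand in the middle (side ≈ (229,215), pins at (230,180) and (228,228)). One plate is far, on the left (side ≈ (247,140)), and one is near, on the right (≈ (260,322)). I'll measure them from the side view.

```bash
cat > h.py <<'E'
import numpy as np,cv2
def ray(d,uv,z):
    uv=np.atleast_2d(np.asarray(uv,float));R=np.array(d["R"]);t=np.array(d["t"]);c=-R.T@t
    v=np.c_[(uv[:,0]-d["cx"])/d["fx"],(uv[:,1]-d["cy"])/d["fy"],np.ones(len(uv))]@R
    return c+v*((z-c[2])/v[:,2])[:,None]
def proj(d,X):
    X=np.atleast_2d(X)@np.array(d["R"]).T+np.array(d["t"])
    return np.c_[X[:,0]/X[:,2]*d["fx"]+d["cx"],X[:,1]/X[:,2]*d["fy"]+d["cy"]]
def wristcam(d,s):
    from scipy.spatial.transform import Rotation as Ro
    M=np.array(d["mount"]);T=np.eye(4);T[:3,:3]=Ro.from_euler("xyz",s["tcp_rot"],degrees=True).as_matrix();T[:3,3]=s["tool_pos"]
    W=np.linalg.inv(T@M);d["R"]=W[:3,:3];d["t"]=W[:3,3];return d
E
python3 - <<'E'
import pickle;from h import *
D=pickle.load(open("d0.pkl","rb"))
for n,rois in (("side",[(200,115,290,165),(195,275,320,370),(195,170,265,260)]),("scene",[(165,155,240,190),(295,222,370,272),(205,180,290,240)])):
    d=D[n];hsv=cv2.cvtColor(d["color"],cv2.COLOR_RGB2HSV)
    for (x0,y0,x1,y1),z in zip(rois,(14,14,34)):
        m=np.zeros(hsv.shape[:2],np.uint8);m[y0:y1,x0:x1]=((hsv[y0:y1,x0:x1,2]>(150 if z==34 else 130)))*255
        cs,h=cv2.findContours(m,cv2.RETR_CCOMP,cv2.CHAIN_APPROX_NONE)
        for c,hh in zip(cs,h[0]):
            a=cv2.contourArea(c)
            if a<15: continue
            P=ray(d,c[:,0],z)[:,:2].astype(np.float32)
            b=cv2.minAreaRect(P)
            print(n,z,"hole" if hh[3]>=0 else "outer",a,np.round(b[0],1),np.round(b[1],1),round(b[2],1),c[:,0].mean(0).round(1))
E
```

```text
side 14 outer 1011.0 [544.3 307.5] [118.5 203.6] 64.9 [246.8 140.9]
side 14 hole 24.5 [617.1 272.9] [26.1 21.5] 51.8 [271.2 143.8]
side 14 hole 22.0 [472.6 341.3] [23.2 24.9] 36.3 [223.  135.9]
side 14 outer 4354.5 [ 490.  -311.2] [151.7 112.9] 16.5 [258.3 321.6]
side 14 hole 142.0 [ 437.2 -327. ] [26.  24.8] 36.6 [232.5 330.6]
side 14 hole 397.5 [ 490.7 -305. ] [70.6 31.8] 9.2 [258.9 315.6]
side 14 hole 118.0 [ 542.3 -296.1] [25.8 23.8] 37.4 [285.5 308. ]
side 34 outer 1589.0 [456.4 -50.9] [141.  114.3] 81.9 [228.5 221.9]
side 34 hole 72.0 [451.6 -85.4] [41.5 18.1] 84.4 [227.7 227.9]
side 34 outer 414.0 [469.4  60.4] [ 44.7 115. ] 81.5 [230.4 186.9]
scene 14 outer 595.5 [543.8 311.1] [123.5 204.2] 64.8 [201.9 174.6]
scene 14 outer 1153.0 [ 493.3 -306.9] [167.1 114.2] 16.6 [331.4 245.5]
scene 14 hole 37.5 [ 436.2 -325. ] [24.6 22.9] 12.6 [323.2 256.3]
scene 34 outer 658.5 [453.5 -48.3] [141.5 118.7] 83.5 [256.2 212.7]
scene 34 outer 197.0 [467.9  62.4] [ 46.5 118. ] 82.7 [231.5 197.2]
```

The left plate is the long one: 204 mm long, holes 160 mm apart. The right one has 110 mm hole spacing. Next I'll go to a viewpoint that sees both the plate and the stand.

Emit:
apply_moves:
  angular:
    - [0, 0, -0.11]
    - [0, 0, -0.11]
    - [0, 0, -0.11]
    - [0, 0, -0.11]
    - [0, 0, -0.11]
    - [0, 0, -0.11]
    - [0, 0, -0.11]
    - [0, 0, -0.11]
    - [0, 0, -0.11]
    - [0, 0, -0.11]
    - [0, 0, -0.11]
    - [0, 0, 0]
    - [0, 0, 0]
  travel:
    - [0.69, -0.94, 0.1]
    - [0.69, -0.94, 0.1]
    - [0.69, -0.94, 0.1]
    - [0.69, -0.94, 0.1]
    - [0.69, -0.94, 0.1]
    - [0.69, -0.94, 0.1]
    - [0.69, -0.94, 0.1]
    - [0.69, -0.94, 0.1]
    - [0.69, -0.94, 0.1]
    - [0.69, -0.94, 0.1]
    - [0.69, -0.94, 0.1]
    - [0, 0, 0]
    - [0, 0, 0]
  jaw: [1, 1, 1, 1, 1, 1, 1, 1, 1, 1, 1, 1, 1]

```text
time: 1.78
tool_pos: [461.5, 165.3, 299.9]
tcp_rot: [-180.0, -0.1, 155.0]
ft_force: [-0.6, 0.5, 0.0]
finger_gap: 85.5
grip_force: 0.0
```

Run:
```python
from bench import r
from h import *
import pickle
s=r.sense();d=wristcam(r.snapshot("wrist"),s);print(s['tool_pos'],s['tcp_rot'],s['time'])
pickle.dump((s,d),open("w1.pkl","wb"));cv2.imwrite("pics/w1.png",d["color"][:,:,::-1])
```

```text
[461.46041745 165.25996205 299.91708399] [-1.79987093e+02 -5.23031647e-02  1.54998787e+02] 1.775
```

View pics/w1.png

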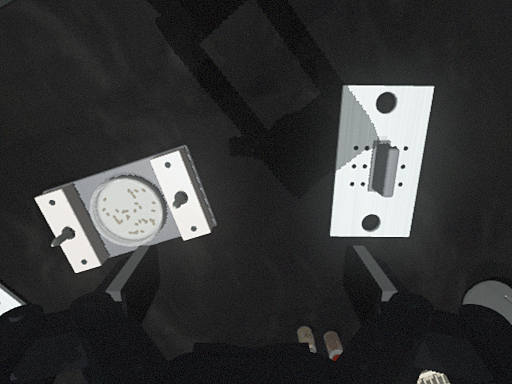

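The wrist view shows the stand at left, with its rails at about (68,232) and (181,197) and dark corner marks. The plate is at right, with holes at (386,103) and (371,223) and the grip at (384,168).

Run:
```python
import pickle;from h import *
s,d=pickle.load(open("w1.pkl","rb"))
g=cv2.cvtColor(d["color"],cv2.COLOR_RGB2GRAY)
def box(x0,y0,x1,y1,z,f,tag,lo=10):
    m=np.zeros_like(g);m[y0:y1,x0:x1]=f(g[y0:y1,x0:x1])*255
    for c in cv2.findContours(m,cv2.RETR_LIST,cv2.CHAIN_APPROX_NONE)[0]:
        a=cv2.contourArea(c)
        if a<lo: continue
        P=ray(d,c[:,0],z)[:,:2].astype(np.float32);b=cv2.minAreaRect(P)
        print(tag,a,np.round(b[0],1),np.round(b[1],1),round(b[2],1),c[:,0].mean(0).round(1))
box(320,75,450,245,14,lambda q:q>75,"plate",100)
box(30,140,150,280,34,lambda q:q>170,"railA",400)
box(140,140,225,250,34,lambda q:q>170,"railB",400)
for n,u in (("mA1",(52,203)),("mA2",(85,262)),("mB1",(167,165)),("mB2",(194,229))):
    x,y=u;w=255.-g[y-5:y+6,x-5:x+6];w=np.clip(w-w.min()-60,0,None);yy,xx=np.mgrid[y-5:y+6,x-5:x+6]
    uv=((w*xx).sum()/w.sum(),(w*yy).sum()/w.sum());print(n,np.round(uv,1),ray(d,uv,34).round(1))
```

```text
plate 222.5 [618.  275.1] [24.7 23.9] 64.9 [369.9 221.9]
plate 328.0 [473.9 344.4] [24.7 25. ] 23.9 [385.4 102.1]
plate 12857.5 [547.1 310.3] [112.5 202.6] 64.4 [378.9 158.8]
railA 2051.0 [451.3 -96.4] [ 39.4 115. ] 82.8 [ 68.  230.8]
railA 3307.5 [456.  -20.6] [77.7 94.2] 59.6 [123.  211.5]
railB 922.0 [476.6  14.8] [27.4 85.7] 59.1 [147.4 216.2]
railB 2530.0 [469.8  56.6] [ 51.7 116.8] 83.1 [174.8 190.6]
mA1 [ 51.8 202.1] [[406.7 -91.2  34. ]]
mA2 [ 83.6 261.5] [[ 496.3 -102.4   34. ]]
mB1 [167.3 164.5] [[426.6  68.   34. ]]
mB2 [193.3 228.3] [[516.3  56.7  34. ]]
```

Emit:
apply_moves:
  angular:
    - [0, 0, -0.06]
    - [0, 0, 0]
    - [0, 0, 0]
    - [0, 0, 0]
    - [0, 0, 0]
    - [0, 0, 0]
    - [0, 0, 0]
    - [0, 0, 0]
    - [0, 0, 0]
    - [0, 0, 0]
  travel:
    - [0.425, 0.725, -0.85]
    - [0.425, 0.725, -0.85]
    - [0.425, 0.725, -0.85]
    - [0.425, 0.725, -0.85]
    - [0.425, 0.725, -0.85]
    - [0, 0, -0.6]
    - [0, 0, -0.5]
    - [0, 0, -0.35]
    - [0, 0, 0]
    - [0, 0, 0]
  jaw: [1, 1, 1, 1, 1, 1, 1, 1, 1, 1]

```text
time: 3.08
tool_pos: [547.4, 310.3, 73.6]
tcp_rot: [179.9, 0.1, 154.5]
ft_force: [-0.3, 0.4, 0.4]
finger_gap: 85.2
grip_force: 0.0
```

Run:
```python
from bench import r
from h import *
import pickle
print(r.tcp_to_tips)
s=r.sense();d=wristcam(r.snapshot("wrist"),s);print(s['tool_pos'],s['tcp_rot'],s['time'],s["ft_force"])
pickle.dump((s,d),open("w2.pkl","wb"));cv2.imwrite("pics/w2.png",d["color"][:,:,::-1])
```

```text
25.0
[547.44790578 310.33943003  73.60781736] [1.79919841e+02 6.61340291e-02 1.54536021e+02] 3.075 [-0.30348075  0.43843784  0.37346242]
```

View pics/w2.png

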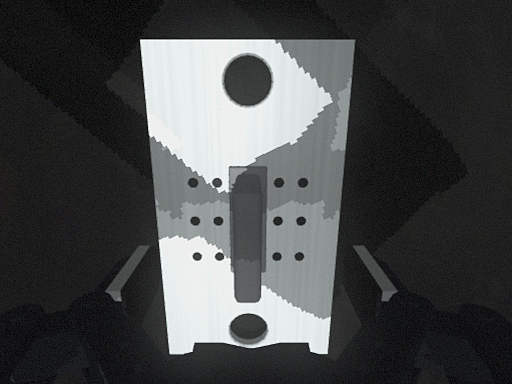

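The wrist view shows the grip centred between the fingers (x ≈ 248), with the holes at (248,80) and (248,328). I'll descend the last bit and close.

Emit:
apply_moves:
  angular:
    - [0, 0, 0]
    - [0, 0, 0]
    - [0, 0, 0]
    - [0, 0, 0]
    - [0, 0, 0]
    - [0, 0, 0]
    - [0, 0, 0]
    - [0, 0, 0]
    - [0, 0, 0]
    - [0, 0, 0]
    - [0, 0, 0]
    - [0, 0, 0]
  travel:
    - [0, 0, -0.35]
    - [0, 0, -0.34]
    - [0, 0, 0]
    - [0, 0, 0]
    - [0, 0, 0]
    - [0, 0, 0]
    - [0, 0, 0]
    - [0, 0, 0]
    - [0, 0, 0]
    - [0, 0, 0]
    - [0, 0, 0]
    - [0, 0, 0]
  jaw: [1, 1, 1, 0.5, 0.3, 0, 0, 0, 0, 0, 0, 0]
  force: 70

```text
time: 4.62
tool_pos: [547.1, 310.3, 45.2]
tcp_rot: [180.0, 0.0, 154.6]
ft_force: [-0.1, -1.5, 5.8]
finger_gap: 13.3
grip_force: 69.0
```

Emit:
apply_moves:
  angular:
    - [0, 0, 0]
    - [0, 0, 0]
    - [0, 0, 0]
    - [0, 0, 0]
    - [0, 0, 0]
    - [0, 0, 0]
    - [0, 0, 0]
  travel:
    - [0, 0, 0.2]
    - [0, 0, 0.4]
    - [0, 0, 0.6]
    - [0, 0, 0.6]
    - [0, 0, 0.6]
    - [0, 0, 0.3]
    - [0, 0, 0]
  jaw: [0, 0, 0, 0, 0, 0, 0]

```text
time: 5.5
tool_pos: [547.4, 310.5, 154.0]
tcp_rot: [179.9, 0.1, 154.6]
ft_force: [0.4, 0.8, -3.5]
finger_gap: 12.9
grip_force: 68.3
```

Run:
```python
from bench import r
from h import *
import pickle
s=r.sense();d=wristcam(r.snapshot("wrist"),s);print(s['tool_pos'],s['tcp_rot'],s['time'],s["ft_force"],s["wrist_torque"])
pickle.dump((s,d),open("w3.pkl","wb"));cv2.imwrite("pics/w3.png",d["color"][:,:,::-1])
```

```text
[547.38192803 310.49672635 154.0472988 ] [1.79900159e+02 8.16349765e-02 1.54554705e+02] 5.5 [ 0.44666054  0.81602549 -3.5190898 ] [-0.00238597 -0.0449758   0.00533677]
```

View pics/w3.png

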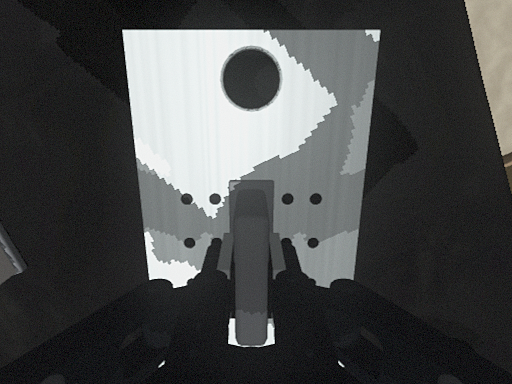

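The plate is held. The visible hole is at (251,78), and the plate's end edge runs from (123,30) to (380,30). I'll measure the plate pose in the tool frame.

Run:
```python
import pickle;from h import *
s,d=pickle.load(open("w3.pkl","rb"))
g=cv2.cvtColor(d["color"],cv2.COLOR_RGB2GRAY)
p=np.array(s["tool_pos"]);z=p[2]-31.2
m=np.zeros_like(g);m[40:115,212:290]=(g[40:115,212:290]<60)*255
c=max(cv2.findContours(m,0,cv2.CHAIN_APPROX_NONE)[0],key=cv2.contourArea)
P=ray(d,c[:,0],z)[:,:2].astype(np.float32);(hx,hy),rad=cv2.minEnclosingCircle(P);print("hole",hx,hy,2*rad,cv2.minAreaRect(P))
e=(hx-p[0],hy-p[1]);print("rel dist",np.hypot(*e),"ang",np.degrees(np.arctan2(e[1],e[0])))
# outline edges
col=lambda y:np.where(g[y,100:400]>70)[0][[0,-1]]+100
for y in(45,90,130,160,220,265):print(y,np.round(ray(d,[(col(y)[0]-.5,y),(col(y)[1]+.5,y)],z)[:,:2]-p[:2],1)@np.array([[np.cos(a:=np.radians(154.55)),-np.sin(a)],[np.sin(a),np.cos(a)]]))
for x in(140,200,300,360):
    y=np.where(g[:100,x]>70)[0][0];print(x,y,(ray(d,(x,y-.5),z)[0,:2]-p[:2])@np.array([np.cos(a),np.sin(a)]))
```

```text
hole 475.5355529785156 346.1560363769531 24.826753616333008 ((475.46868896484375, 346.23614501953125), (24.319725036621094, 24.143163681030273), 64.47782897949219)
rel dist 80.20902691806076 ang 153.60354485966724
45 [[ 94.41322822  54.5666779 ]
 [ 94.34425203 -56.98817516]]
90 [[ 75.7154073   54.52803955]
 [ 75.60345879 -56.93651745]]
130 [[ 57.86452047  54.33872718]
 [ 57.70959962 -57.03553376]]
160 [[ 43.55204398  54.3936528 ]
 [ 43.3497994  -57.11387653]]
220 [[ 12.28293847  54.24186043]
 [ 12.13236904 -56.90883606]]
265 [[-13.65053823  54.7466237 ]
 [-13.94307887 -56.80387796]]
140 29 100.90736133211779
200 29 100.88744942470963
300 30 100.46524483302767
360 30 100.44512534249456
```

Emit:
apply_moves:
  angular:
    - [0, 0, -0.3]
    - [0, 0, -0.6]
    - [0, 0, -0.8]
    - [0, 0, -0.8]
    - [0, 0, -0.8]
    - [0, 0, -0.8]
    - [0, 0, -0.8]
    - [0, 0, -0.8]
    - [0, 0, -0.8]
    - [0, 0, -0.8]
    - [0, 0, -0.8]
    - [0, 0, -0.56]
    - [0, 0, -0.3]
    - [0, 0, 0]
    - [0, 0, 0]
  travel:
    - [-0.08, -0.3, 0]
    - [-0.16, -0.6, 0]
    - [-0.19, -0.73, 0]
    - [-0.19, -0.73, 0]
    - [-0.19, -0.73, 0]
    - [-0.19, -0.73, 0]
    - [-0.19, -0.73, 0]
    - [-0.19, -0.73, 0]
    - [-0.19, -0.73, 0]
    - [-0.19, -0.73, 0]
    - [-0.19, -0.73, 0]
    - [-0.13, -0.5, 0]
    - [-0.07, -0.24, 0]
    - [0, 0, 0]
    - [0, 0, 0]
  jaw: [0, 0, 0, 0, 0, 0, 0, 0, 0, 0, 0, 0, 0, 0, 0]

```text
time: 7.42
tool_pos: [460.7, -17.7, 152.5]
tcp_rot: [-180.0, -0.0, 82.9]
ft_force: [0.4, -0.3, -2.5]
finger_gap: 13.1
grip_force: 68.5
```

Run:
```python
from bench import r
from h import *
import pickle
s=r.sense();print(s['tool_pos'],s['tcp_rot'],s['time'],s["finger_gap"])
d=wristcam(r.snapshot("wrist"),s);e=r.snapshot("side");f=r.snapshot("scene")
pickle.dump((s,d,e,f),open("w4.pkl","wb"))
im=np.hstack([cv2.resize(d["color"],(400,300)),cv2.resize(e["color"][130:280,140:340],(400,300))])
cv2.imwrite("pics/w4.png",im[:,:,::-1])
```

```text
[460.70347978 -17.69313794 152.48946797] [-1.79981134e+02 -1.77615096e-02  8.29377271e+01] 7.425 13.051736614891583
```

View pics/w4.png

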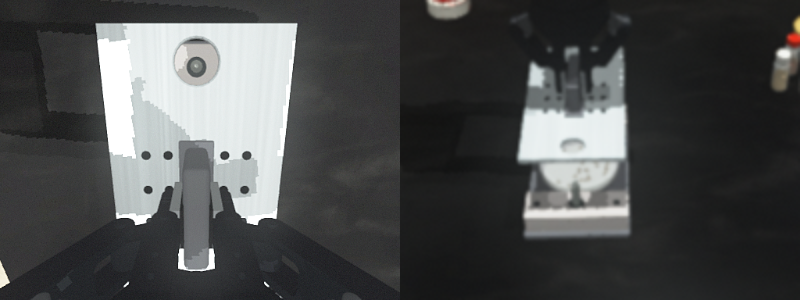

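The wrist view shows the steel pin through the far hole, with the tip near (251,85) at full resolution. The side view shows the near pin below the plate. I'll compute the offset.

Run:
```python
import pickle;from h import *
s,d,e,f=pickle.load(open("w4.pkl","rb"))
p=np.array(s["tool_pos"]);z=p[2]-31.2
g=cv2.cvtColor(d["color"],cv2.COLOR_RGB2GRAY);c=g[40:120,210:295]
print(c[::5,::5])
m=(c<125).astype(np.uint8)
n,l,st,ce=cv2.connectedComponentsWithStats(m)
for i in range(1,n):
    if st[i,4]>40:print(st[i],ce[i]+[210,40])
for uv in((251,84.5),(251,86)):print("tip",ray(d,uv,70).round(1))
print("expected pin",(461.3+80*np.cos(np.radians(82.9)),-17.8+80*np.sin(np.radians(82.9))))
cv2.imwrite("pics/w4c.png",cv2.resize(np.hstack([d["color"][35:125,205:300]]),(570,540))[:,:,::-1])
```

```text
[[240 235 238 236 231 237 234 239 232 235 232 237 234 232 235 235 233]
 [240 234 237 236 231 238 234 237 218 231 235 237 234 232 235 233 235]
 [242 235 238 235 233 206 173  99  56  70 134 192 234 232 234 237 235]
 [240 234 237 237 193 130 130 125 128 126 127 121 184 236 235 235 235]
 [241 235 238 225 221 229 189 189 191 187 190 187 189 173 237 236 235]
 [242 237 237 176 227 228 191 191 187 186 186 189 186 184 231 235 231]
 [242 235 235 229 228 226 181 190 188 188 189 193 188 186 184 236 233]
 [242 236 228 230 228 229 188  74  84  84 190 189 191 188 157 236 231]
 [241 233 223 228 229 213 116 123 136 137  87 190 189 186 171 236 233]
 [243 235 235 230 230 184  80 128 209 124  84 196 190 188 194 237 234]
 [243 234 237 195 192 187  86  95 124 125  90 190 189 186 224 236 232]
 [242 234 237 219 191 189 193  87  89  91 149 186 188 169 236 237 234]
 [245 234 237 233 201 186 189 183 191 190 185 184 185 230 234 236 232]
 [243 235 237 236 233 213 187 188 189 189 187 186 234 232 234 236 234]
 [243 235 239 232 232 235 235 224 218 218 221 237 231 234 233 234 232]
 [242 234 239 234 232 235 232 237 231 234 231 237 233 233 233 237 233]]
[ 26   9  31   7 129] [251.2248062   52.27906977]
[ 29  33  25  26 381] [250.98687664  86.16272966]
tip [[471.4  62.6  70. ]]
tip [[471.3  61.8  70. ]]
expected pin (np.float64(471.1881181392394), np.float64(61.586555030839094))
```

View pics/w4c.png

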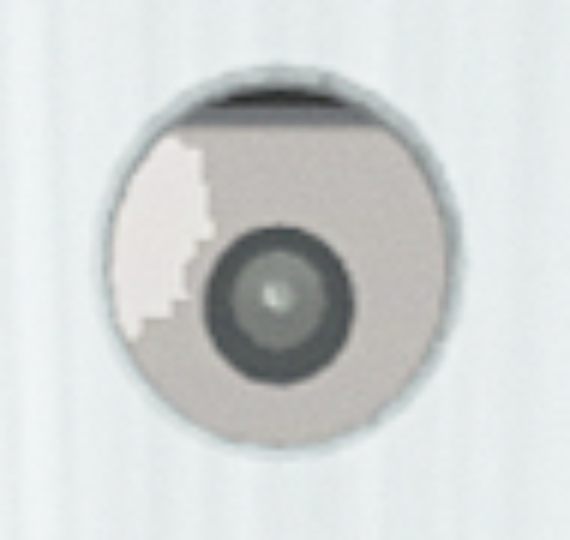

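The crop shows the pin tip at full-res (251,84), within 1.5 mm of the hole axis, and the hole clearance is ±8 mm. I'll lower it.

Emit:
apply_moves:
  angular:
    - [0, 0, 0]
    - [0, 0, 0]
    - [0, 0, 0]
    - [0, 0, 0]
    - [0, 0, 0]
    - [0, 0, 0]
    - [0, 0, 0]
    - [0, 0, 0]
    - [0, 0, 0]
  travel:
    - [0.015, 0.015, -0.2]
    - [0, 0, -0.3]
    - [0, 0, -0.3]
    - [0, 0, -0.3]
    - [0, 0, -0.3]
    - [0, 0, -0.2]
    - [0, 0, -0.1]
    - [0, 0, 0]
    - [0, 0, 0]
  jaw: [0, 0, 0, 0, 0, 0, 0, 0, 0]

```text
time: 8.7
tool_pos: [461.8, -17.7, 85.2]
tcp_rot: [180.0, 0.0, 82.9]
ft_force: [0.3, -0.3, -3.9]
finger_gap: 13.1
grip_force: 68.6
```

Emit:
apply_moves:
  angular:
    - [0, 0, 0]
    - [0, 0, 0]
    - [0, 0, 0]
    - [0, 0, 0]
    - [0, 0, 0]
  travel:
    - [0, 0, -0.05]
    - [0, 0, -0.05]
    - [0, 0, -0.03]
    - [0, 0, 0]
    - [0, 0, 0]
  jaw: [0, 0, 0, 0, 0]

```text
time: 9.32
tool_pos: [461.4, -17.6, 79.5]
tcp_rot: [180.0, -0.0, 82.9]
ft_force: [0.3, 0.1, -3.0]
finger_gap: 13.2
grip_force: 68.6
```

Emit:
apply_moves:
  angular:
    - [0, 0, 0]
    - [0, 0, 0]
    - [0, 0, 0]
    - [0, 0, 0]
  travel:
    - [0, 0, -0.02]
    - [0, 0, -0.02]
    - [0, 0, 0]
    - [0, 0, 0]
  jaw: [0, 0, 0, 0]

```text
time: 9.82
tool_pos: [461.6, -17.7, 79.1]
tcp_rot: [180.0, 0.0, 82.9]
ft_force: [-6.8, 1.2, 11.0]
finger_gap: 13.2
grip_force: 70.7
```

The rails carry the plate at the expected height. Releasing and retreating.

Emit:
apply_moves:
  angular:
    - [0, 0, 0]
    - [0, 0, 0]
    - [0, 0, 0]
    - [0, 0, 0]
    - [0, 0, 0]
    - [0, 0, 0]
    - [0, 0, 0]
    - [0, 0, 0]
    - [0, 0, 0]
    - [0, 0, 0]
    - [0, 0, 0]
    - [0, 0, 0]
    - [0, 0, 0]
    - [0, 0, 0]
  travel:
    - [0, 0, 0]
    - [0, 0, 0]
    - [0, 0, 0]
    - [0, 0, 0]
    - [0, 0, 0]
    - [0, 0, 0]
    - [0, 0, 0.2]
    - [0, 0, 0.5]
    - [0, 0, 0.8]
    - [0, 0, 0.8]
    - [0, 0, 0.8]
    - [0, 0, 0.6]
    - [0, 0, 0.3]
    - [0, 0, 0]
  jaw: [0.25, 0.35, 0.5, 0.7, 0.7, 0.7, 0.7, 0.7, 0.7, 0.7, 0.7, 0.7, 0.7, 0.7]

```text
time: 11.58
tool_pos: [461.8, -17.7, 238.7]
tcp_rot: [179.9, 0.0, 82.9]
ft_force: [-0.0, -0.2, -0.4]
finger_gap: 59.6
grip_force: 0.0
```

Run:
```python
from bench import r
from h import *
s=r.sense();print(s['tool_pos'],s['time'],s["finger_gap"],s["ft_force"])
d=wristcam(r.snapshot("wrist"),s);e=r.snapshot("side")
im=np.hstack([cv2.resize(d["color"],(400,300)),cv2.resize(e["color"][130:280,140:340],(400,300))])
cv2.imwrite("pics/w5.png",im[:,:,::-1])
```

```text
[461.81814069 -17.69234449 238.6976454 ] 11.575 59.593600686513355 [-0.0083297  -0.20882726 -0.3732642 ]
```

View pics/w5.png

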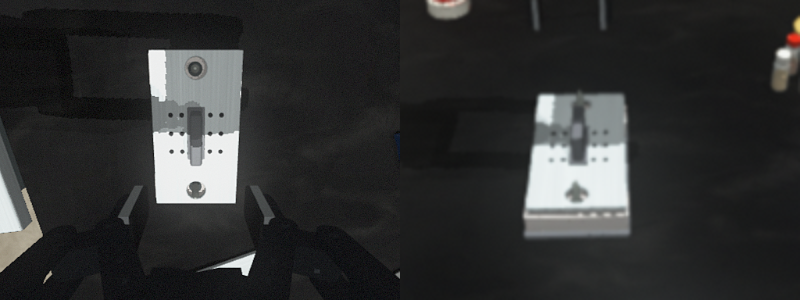

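Both pins stand through the holes (wrist view (196,68) and (196,188)). The plate lies flat on the stand and the gripper is clear.

```bash
python3 -c "
from bench import r
print(r.hand_in())"
```

```text
the job is handed in; nothing more can be done
None
```

The long guide plate is on the stand with both pins through its holes, lying flat on both rails and released; the short plate was not touched, and I handed the job in at about 11.6 s.

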